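# Follow a brooch on a coasting annealing pan with the torch

## Task

Rehearse a soldering pass, torch unlit, in which the joint is kept under the nozzle while the pan turns to show it from all sides: set the annealing pan coasting with a push (its wooden knob is there for that), lively but never faster than one turn in three seconds. Then, with the torch from its holder and while the untouched pan goes on turning by itself faster than once in ten seconds, keep the nozzle straight over the brooch's bezel cup, 2 to 3 cm above it, following it round for six seconds without a break. Finally stand the torch back in its holder and let go; the torch must touch neither pan nor brooch, the brooch stays as it lies on its brick, and the other things on the bench stay where they are.

Things in the scene. Friction and masses are not known exactly. Their poses are not given: they have to be found in the camera images.
- pan (a joint): angle in rad through which the round dark steel annealing pan has turned since the start (0 at the start, counter-clockwise from above positive, no limit). Upright axis on a ball bearing. Nominal mass 1.6 kg (0.75 to 1.4 times that), inertia about 0.0126 kg m2. Left alone it coasts: drag 0.00028 N m per rad/s plus 0.00008 N m; a push of 1 N at the knob is plenty to bring it to speed.
- pan_center (a point): point on the pan's axis at the top of its white ceramic tile, 51 mm above the bench; its x axis points to the wooden knob and turns with the pan. The pan is a dish 260 mm across, its rim 60 mm above the bench, on a green cast base fixed to the bench.
- knob_top (a point): centre of the top of the pan's upright dark wooden turning knob, 105 mm from the axis, just inside the rim; knob round, 24 mm thick, top 95 mm above the bench, 35 mm above the rim; may be pushed either way round
- brick_top (a point): centre of the top face of the brown-red firebrick fixed on the pan, 73 mm above the bench; 72 mm from the axis across from the knob; brick 66 mm (radially) by 76 mm, 22 mm high. A black charcoal block 14 mm high lies between brick and knob.
- brooch: round spiky copper brooch, 44 mm across, 18 mm high, 70 g, lying loose on the firebrick (centre within 6 mm of the brick's); origin at the centre of its underside, z up
- bezel (a point): centre of the top of the brooch's empty bezel cup (silver disc 16 mm across), 18 mm over its underside, 91 mm above the bench: the point the nozzle must follow
- torch: pencil torch, 220 g nominal, nozzle down in its holder: red round body 28 mm thick, 112 mm long, black cap 6 mm high, nozzle 50 mm long and 11 to 13 mm thick. Origin on its axis at the lower end of the red body (the shoulder resting on the holder's seat), z towards the cap. In the holder the red body shows from 94 to 174 mm above the bench, the cap to 180 mm.
- nozzle (a point): mouth of the torch's nozzle, 50 mm below the torch's origin along its axis
- stand_seat (a point): centre of the seat inside the aluminium torch holder, 62 mm above the bench, where the torch's shoulder rests. The round socket is 36 mm wide inside, 32 mm deep, flared to 46 mm at its mouth 94 mm above the bench; a 20 mm bore below takes the nozzle. Holder 56 mm across, round foot 100 mm, fixed to the bench.
- jar: bystander: lidded jar 84 mm across, 85 mm high; origin under its centre
- coil: bystander: coil of wire, ring 110 mm across, 20 mm high, lying flat; origin under its centre
- partsbox: bystander: clear parts box 100 x 140 x 40 mm; origin under its centre
- burnisher: bystander: burnisher with a blue handle, 160 mm long, lying flat; origin near its middle
Mind the look-alikes: they are no part of the job. What is shaped like the part that bears stand_seat but pink or purple is not meant.

How it is judged:
By the outcome, as a careful person would: the job done as asked, in the order asked, and still so for the second after the job is handed in, with the robot touching nothing.
It also fails if it takes over 59 s, if anything falls off the work surface, if the arm or the gripper's body presses on something with over 40 N, if the wrist force passes 120 N, or if a joint passes its speed limit or range.

## Robot

A 7-joint arm with a two-finger parallel gripper is mounted at the origin on the work surface. World frame = base frame: x ahead of the robot, y to its left, z up, the work surface at z = 0. Lengths are in m, angles in rad, forces in N, time in s.
With the tool pointing down it reaches from about 0.425 to 0.925 m from the base axis. Payload 6.8 kg.
Tool frame: the origin (TCP) lies midway between the tips of the shut fingers; the grasp point (between the pads) lies 19 mm behind it (r.grip_depth is the distance from the TCP to the grasp point, in m); z points along the fingers, y is the line along which they close (so a half turn about z gives the same grasp; the last joint's range is limited). The gripper opens to 85 mm and grips with 20 to 120 N. Pads are 22 mm wide; open, the fingers measure 114 mm over their backs; the gripper's body (76 mm by 85 mm) begins 54 mm behind the grasp point. The pads swing forward as they close: fully open they stand 13 mm farther back than shut.
Start: joints at [1.052, 0.477, 0.022, 1.555, -0.011, 1.109, -0.083], TCP at [0.27, -0.619, 0.231] pointing down, gripper open.
Joint ranges: [-2.96, 2.96], [-0.34, 2.1], [-1.41, 1.46], [0.24, 2.44], [-1.37, 4.51], [0.17, 1.92], [-2.96, 2.96]. Speed limits (rad/s): [2.39, 2.39, 3.14, 3.14, 3.14, 3.14, 3.14].

## Interface

Orientations are given as a rotation vector (axis times angle).
In Python, from bench import telemetry, grab_frame, calibration, order, silhouettes, r gives the robot as it stands.
- The arm moves only by the tool apply_moves, never from a script. Its argument "moves" is a list of rows, each a list of 7 numbers: the turn, a rotation vector about the tool's x, y, z scaled (see below), then the shift along the tool's x, y, z scaled (see below), then the opening, from -1 (shut) to 1 (fully open). A call has exactly 8 rows; each row shifts and turns the commanded pose from where the row before left it, along the tool's axes as they then stand; what a row does not reach is not made up. The controller multiplies each number of a shift by 1000 mm and each number of a turn by 6 degrees. A row lasts 1/12 s, in which the tool goes at most 41.7 mm and 7.16 degrees, less where a joint would pass 70% of its speed; a pose out of reach is approached as far as the arm can. A call with a number of a shift or a turn outside -1 to 1 is refused whole. A call with a gripper value outside its range is refused whole. The fingers move at their own pace and stop on an object; "grip_force" is the grip in N (left out, the last holds). Time passes only in rows, so rows that do not move let the fingers close, or fill a call up. It gives the time, the measured TCP pose, the force, the opening and the grip force at its end, in the units of the state.
- telemetry.get_obs(): the state, without advancing time (a new reading comes with each control period).
- grab_frame(name): name is "scene" or "top" or "wrist"; returns the picture (400x640x3 uint8, blue, green, red); there is no depth.
- calibration(name): a dict with "fx", "fy", "cx", "cy" (pixels), "k1" (the pictures are not rectified: a ray, as slopes to the right and down, at radius r is drawn at 1 + k1 r^2 times it, then the intrinsics apply), "world_from_camera" (4x4, takes a point from camera to world coordinates); the wrist camera has in their place "mount" (4x4, takes a point from camera to tool coordinates, whose origin is the TCP and whose axes are the flange's). Camera axes: x right, y down, z forward; pixel columns grow to the right and rows downward; lengths in m; the calibration is good to about 2 mm. A picture is of the moment at which its call begins: read the wrist's pose just before it. calibration takes no time and is no camera call.
- order.hand_in(): hands the job in; it is judged then, once.
Trained networks look in the newest picture that a camera, given by its name, has taken for a name from the list of things; names that differ only in an ending like _2 or _b are one class to them, and where a whole thing is asked for, a point or a joint stands for the part that bears it (a point fixed in the world has none). Each returns a list of dicts, best first, with "p" (0 to 1); they miss things now and then, are a little off and sometimes report something else, mostly with a low value. They report only what shows in the picture. A call takes as long as a camera call. They do not tell look-alikes from the thing itself.
- silhouettes(thing, camera): "mask" (400x640 bool, what is visible of it) and "extent" ([centre column, centre row, width, height] in pixels, round what is visible of it).
The state is a dict: "clock": time; "joints": joint angles; "qvel": joint speeds; "tau": joint torques, N m; "tcp_pos": TCP position; "orientation": TCP orientation; "contact_force": force on the tool from outside, world axes, zero at the start; "moment": the same for the moment, N m; "grip_width": finger opening in m; "gripper_force": force on a finger pad.
Only numpy, scipy, OpenCV 4.12 (cv2) and the standard library are available. Lean on these libraries where they do the work, as an engineer would, in place of code of your own. Each camera call takes 0.05 s, during which the arm holds its last target. There are 200 camera calls.

## Working session

There is one attempt and no reset: what is moved stays moved. The work goes in short steps, Python scripts to look and compute and a tool call to move; the robot and the scene stay as the last step left them, time stands still between calls to the robot, and variables do not carry over. Pictures are saved under pics/ and viewed, at most 10 in all, crops included, and the job is handed in when it is done.

Besides the shell and the picture viewer there is one more tool, called after "Call:" as a command line: name --pt "numbers of a row" for each row, then --argument value for the rest. apply_moves: Moves the arm, as the interface text tells. Its arguments: {"type":"object","properties":{"moves":{"type":"array"},"grip_force":{"type":"number"}},"required":["moves"]}

```bash
ls; mkdir -p pics
python3 - <<'E'
from bench import telemetry, grab_frame, calibration, order, silhouettes, r
import cv2,numpy as np
np.set_printoptions(precision=4,suppress=True)
for n in("scene","top"):
    f=grab_frame(n); cv2.imwrite(f"pics/{n}0.png",f); c=calibration(n); print(n,c)
    for t in("pan","knob_top","brick_top","brooch","bezel","torch","stand_seat","jar","coil","partsbox","burnisher"):
        try: print(t,[(round(s["p"],2),np.round(s["extent"]).tolist()) for s in silhouettes(t,n)][:4])
        except Exception as e: print(t,e)
print(calibration("wrist")); print(telemetry.get_obs(), r.grip_depth)
E
```

```text
pics
scene {'fx': 390.78732900860666, 'fy': 390.78732900860666, 'cx': 320.0676539902356, 'cy': 199.86317393949076, 'k1': -0.03682034860803075, 'world_from_camera': array([[-0.8814,  0.2911, -0.3719,  1.0033],
       [ 0.4717,  0.5021, -0.7249,  0.8826],
       [-0.0243, -0.8143, -0.5799,  0.7843],
       [ 0.    ,  0.    ,  0.    ,  1.    ]])}
pan [(0.8, [363.0, 232.0, 88.0, 62.0])]
knob_top [(0.86, [357.0, 230.0, 93.0, 61.0])]
brick_top [(0.92, [361.0, 231.0, 90.0, 64.0]), (0.58, [338.0, 225.0, 15.0, 10.0])]
brooch [(0.67, [337.0, 227.0, 14.0, 11.0])]
bezel [(0.58, [338.0, 227.0, 21.0, 12.0])]
torch [(0.51, [304.0, 152.0, 7.0, 25.0])]
stand_seat [(0.91, [322.0, 145.0, 22.0, 28.0]), (0.9, [305.0, 175.0, 31.0, 23.0]), (0.78, [289.0, 158.0, 15.0, 29.0]), (0.7, [340.0, 166.0, 23.0, 29.0])]
jar [(0.73, [260.0, 231.0, 25.0, 42.0]), (0.61, [361.0, 230.0, 90.0, 62.0])]
coil [(0.63, [239.0, 205.0, 35.0, 27.0])]
partsbox [(0.63, [445.0, 307.0, 69.0, 62.0]), (0.52, [240.0, 203.0, 33.0, 27.0])]
burnisher [(0.4, [283.0, 151.0, 7.0, 5.0]), (0.22, [302.0, 153.0, 10.0, 31.0])]
top {'fx': 471.759577
[... 1160 characters left out ...]
[[-0.0003, -0.9455, -0.3255,  0.0846],
       [ 1.    , -0.0002, -0.0003, -0.0008],
       [ 0.0002, -0.3255,  0.9455, -0.1418],
       [ 0.    ,  0.    ,  0.    ,  1.    ]])}
{'clock': 1.2, 'joints': array([ 1.052 ,  0.477 ,  0.0224,  1.5554, -0.0115,  1.1093, -0.0831]), 'qvel': array([-0.0016, -0.0002,  0.0012,  0.0004,  0.0006,  0.0004, -0.0012]), 'tau': array([  0.0001, -59.6343,   1.6062, -28.1544,   0.0125,   0.0018,
         0.    ]), 'tcp_pos': array([ 0.2695, -0.6189,  0.2313]), 'orientation': array([3.0756, 0.6406, 0.    ]), 'contact_force': array([-0.1066, -0.0889, -0.0891]), 'moment': array([0.016 , 0.005 , 0.0175]), 'gripper_force': 0.0, 'grip_width': 0.08530046755555357} 0.0187
```

Run:
```python
import cv2,numpy as np
a=cv2.imread("pics/top0.png")[90:300,130:530]; cv2.imwrite("pics/topc.png",cv2.resize(a,(800,420),interpolation=cv2.INTER_CUBIC))
a=cv2.imread("pics/scene0.png")[120:290,210:430]; cv2.imwrite("pics/scenec.png",cv2.resize(a,(770,595),interpolation=cv2.INTER_CUBIC))
```

```text
(no output)
```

View pics/topc.png

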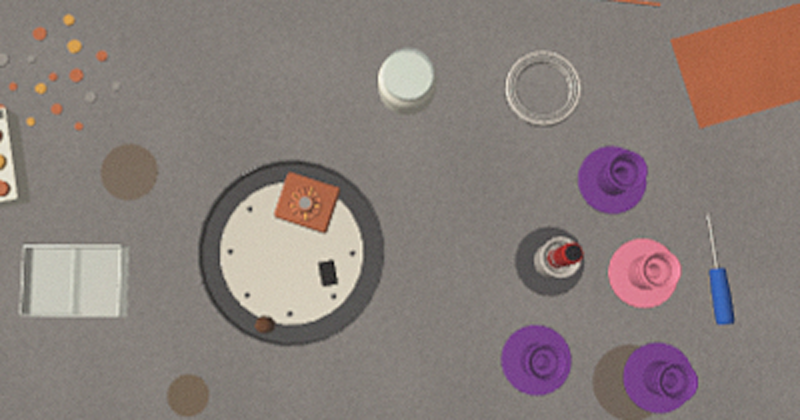

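View pics/scenec.png

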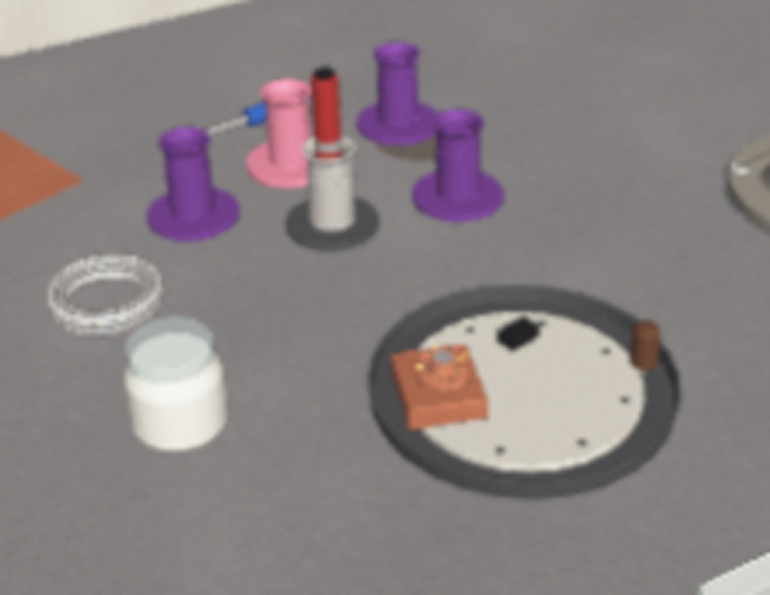

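```bash
cat > geo.py <<'E'
import numpy as np, cv2
from bench import telemetry, grab_frame, calibration, order, silhouettes, r
from scipy.spatial.transform import Rotation as R
np.set_printoptions(precision=4,suppress=True)
def T(n):
    c=calibration(n)
    if n!="wrist": return c["world_from_camera"]
    o=telemetry.get_obs(); M=np.eye(4); M[:3,:3]=R.from_rotvec(o["orientation"]).as_matrix(); M[:3,3]=o["tcp_pos"]
    return M@c["mount"]
def proj(n,P,W=None):
    c=calibration(n); W=T(n) if W is None else W
    p=(np.atleast_2d(P)-W[:3,3])@W[:3,:3]; s=p[:,:2]/p[:,2:]; s=s*(1+c["k1"]*(s**2).sum(1,keepdims=True))
    return s*[c["fx"],c["fy"]]+[c["cx"],c["cy"]]
def ray(n,uv,W=None):
    c=calibration(n); W=T(n) if W is None else W
    d=(np.array(uv,float)-[c["cx"],c["cy"]])/[c["fx"],c["fy"]]; s=d.copy()
    for _ in range(8): s=d/(1+c["k1"]*(s@s))
    return W[:3,3],W[:3,:3]@np.append(s,1)
def atz(n,uv,z,W=None):
    o,d=ray(n,uv,W); return o+d*(z-o[2])/d[2]
def tri(rays):
    A=0;b=0
    for o,d in rays:
        d=d/np.linalg.norm(d); P=np.eye(3)-np.outer(d,d); A=A+P;b=b+P@o
    x=np.linalg.solve(A,b)
    return x,[np.linalg.norm(np.cross(x-o,d/np.linalg.norm(d))) for o,d in rays]
E
python3 - <<'E'
from geo import *
for nm,t,s,z in (("bezel",(282.5,191.5),(336.6,222),.091),("knob",(262.5,252),(394.6,212.6),.095),("cap",(416.3,216),(302.3,140.5),.18),("jar",(333,128),(258.5,216),.085)):
    print(nm,tri([ray("top",t),ray("scene",s)]),atz("top",t,z),atz("scene",s,z))
# brick top & pan rim by colour
f=cv2.imread("pics/top0.png"); h=cv2.cvtColor(f,cv2.COLOR_BGR2HSV)
for nm,roi,m in (("tile",(160,270,225,330),(h[...,2]>170)&(h[...,1]<60)),):
    a=np.zeros(m.shape,np.uint8); a[roi[0]:roi[1],roi[2]:roi[3]]=m[roi[0]:roi[1],roi[2]:roi[3]]
    c=max(cv2.findContours(a,0,1)[0],key=cv2.contourArea); H=cv2.convexHull(c); e=cv2.fitEllipse(H); print(nm,e,atz("top",e[0],.051))
# pan dark rim outer: contour of dark
g=cv2.GaussianBlur(h[...,2],(3,3),0); a=np.zeros_like(g); a[160:275,222:328]=(g<95)[160:275,222:328]
c=max(cv2.findContours(a,0,1)[0],key=cv2.contourArea); e=cv2.fitEllipse(cv2.convexHull(c)); print("rim",e,atz("top",e[0],.06))
a=np.zeros_like(g); a[200:240,380:420]=(g<95)[200:240,380:420]
c=max(cv2.findContours(a,0,1)[0],key=cv2.contourArea); e=cv2.minEnclosingCircle(c); print("foot",e,atz("top",e[0],.008))
for s in silhouettes("torch","top")[:1]: print(s["extent"])
for n in("top","scene"):
    f=cv2.imread(f"pics/{n}0.png").astype(int); m=(f[...,2]>90)&(f[...,1]<60)&(f[...,0]<70)
    k=np.argwhere(m[130:230,290:425] if n=="top" else m[130:180,290:315]); print(n,len(k),k.min(0),k.max(0))
    # bright disc
E
```

```text
bezel (array([0.5675, 0.1328, 0.0891]), [np.float64(0.0004994944735605439), np.float64(0.0004994944735606563)]) [0.5668 0.1329 0.091 ] [0.5691 0.1346 0.091 ]
knob (array([0.4023, 0.1819, 0.092 ]), [np.float64(0.00029485947210978753), np.float64(0.00029485947210978455)]) [0.4026 0.1813 0.095 ] [0.4047 0.185  0.095 ]
cap (array([ 0.5014, -0.2139,  0.1776]), [np.float64(0.0006906531332652526), np.float64(0.000690653133265312)]) [ 0.5006 -0.2131  0.18  ] [ 0.5038 -0.2102  0.18  ]
jar (array([ 0.7492, -0.0027,  0.0893]), [np.float64(0.0029482703095584633), np.float64(0.002948270309558446)]) [ 0.7476 -0.0015  0.085 ] [ 0.75   -0.0103  0.085 ]
tile ((275.2158508300781, 216.2626190185547), (70.37908935546875, 70.97551727294922), 68.57801818847656) [0.5018 0.1548 0.051 ]
rim ((274.959716796875, 216.11431884765625), (91.76634979248047, 92.86298370361328), 46.76423263549805) [0.5016 0.1546 0.06  ]
foot ((404.5, 220.38461303710938), 16.9074764251709) [ 0.4999 -0.2128  0.008 ]
[412.8, 216.2, 12.3, 11.5]
top 75 [75  2] [ 92 131]
scene 104 [12  9] [29 15]
```

Call:
apply_moves --pt "0 0 -1 0 0 0 -1" --pt "0 0 -1 0 0 0 -1" --pt "0 0 -1 0 0 0 -1" --pt "0 0 -1 0 0 0 -1" --pt "0 0 -1 0 0 0 -1" --pt "0 0 -1 0 0 0 -1" --pt "0 0 -1 0 0 0 -1" --pt "0 0 -1 0 0 0 -1"

```text
clock: 1.92
tcp_pos: [0.2695, -0.6189, 0.2313]
orientation: [2.544, 1.843, -0.0]
contact_force: [-0.4, 0.1, -0.5]
grip_width: -0.0001
gripper_force: 0.0
```

Call:
apply_moves --pt "0 0 -1 0 0 0 -1" --pt "0 0 -1 0 0 0 -1" --pt "0 0 -1 0 0 0 -1" --pt "0 0 -0.08 0 0 0 -1" --pt "0 0 0 0.02 0.01 0 -1" --pt "0 0 0 0.035 0.018 0 -1" --pt "0 0 0 0.035 0.018 0 -1" --pt "0 0 0 0.035 0.018 0 -1"

```text
clock: 2.58
tcp_pos: [0.3338, -0.4926, 0.2312]
orientation: [2.226, 2.217, 0.0]
contact_force: [0.5, 0.5, 0.5]
grip_width: 0.0002
gripper_force: 0.0
```

Run:
```python
from geo import *
o=telemetry.get_obs();print(o["clock"],o["tcp_pos"],o["joints"],R.from_rotvec(o["orientation"]).as_matrix(),o["grip_width"])
```

```text
2.5833 [ 0.3338 -0.4926  0.2312] [ 1.0853  0.362  -0.2748  1.7384  0.1104  1.0562  0.7689] [[ 0.0042  1.      0.0002]
 [ 1.     -0.0042 -0.    ]
 [-0.      0.0002 -1.    ]] 0.00015247942574238505
```

Call:
apply_moves --pt "0 0 0 0.0366 0.0183 0 -1" --pt "0 0 0 0.0366 0.0183 0 -1" --pt "0 0 0 0.0366 0.0183 0 -1" --pt "0 0 0 0.0366 0.0183 0 -1" --pt "0 0 0 0.0366 0.0183 0 -1" --pt "0 0 0 0.0366 0.0183 0 -1" --pt "0 0 0 0.0366 0.0183 0 -1" --pt "0 0 0 0.0366 0.0183 0 -1"

```text
clock: 3.25
tcp_pos: [0.4804, -0.1992, 0.2317]
orientation: [2.225, 2.217, 0.0]
contact_force: [1.7, -0.7, 1.0]
grip_width: 0.0004
gripper_force: 0.0
```

Call:
apply_moves --pt "0 0 0 0.0375 0 0 -1" --pt "0 0 0 0.0375 0 0 -1" --pt "0 0 0 0.0375 0 0 -1" --pt "0 0 0 0.0375 0 0 -1" --pt "0 0 0 0.0375 0 0 -1" --pt "0 0 0 0.0375 0 0 -1" --pt "0 0 0 0.0375 0 0 -1" --pt "0 0 0 0.0375 0 0 -1"

```text
clock: 3.92
tcp_pos: [0.4795, 0.1006, 0.2317]
orientation: [2.225, 2.217, 0.001]
contact_force: [1.4, -0.4, 0.1]
grip_width: -0.0001
gripper_force: 0.0
```

Call:
apply_moves --pt "0 0 0 0.014 -0.02 0 -1" --pt "0 0 0 0.014 -0.025 0 -1" --pt "0 0 0 0.014 -0.025 0 -1" --pt "0 0 0 0 0 0.03 -1" --pt "0 0 0 0 0 0.03 -1" --pt "0 0 0 0 0 0.03 -1" --pt "0 0 0 0 0 0 -1" --pt "0 0 0 0 0 0 -1"

```text
clock: 4.58
tcp_pos: [0.4088, 0.1408, 0.1409]
orientation: [-2.221, -2.219, 0.004]
contact_force: [-0.4, 1.1, 0.8]
grip_width: 0.0003
gripper_force: 0.0
```

Run:
```python
from geo import *
o=telemetry.get_obs();print(o["clock"],o["tcp_pos"],o["joints"],o["orientation"])
f=grab_frame("wrist"); W=T("wrist")
for P in ([.4023,.182,.095],[.5018,.1547,.051],[.567,.1325,.091],[o["tcp_pos"][0],o["tcp_pos"][1],o["tcp_pos"][2]]):
    u=proj("wrist",P,W)[0]; print(u); cv2.circle(f,tuple(int(v) for v in u),4,(0,255,0),1)
cv2.imwrite("pics/w1.png",f)
```

```text
4.5833 [0.4088 0.1408 0.1409] [ 0.1186  0.2718 -0.6701  2.1609  0.237   0.7828 -0.7045] [-2.2213 -2.219   0.004 ]
[311.7931 167.0546]
[431.7343 186.4898]
[536.6272 231.1336]
[321.1976 256.4606]
```

View pics/w1.png

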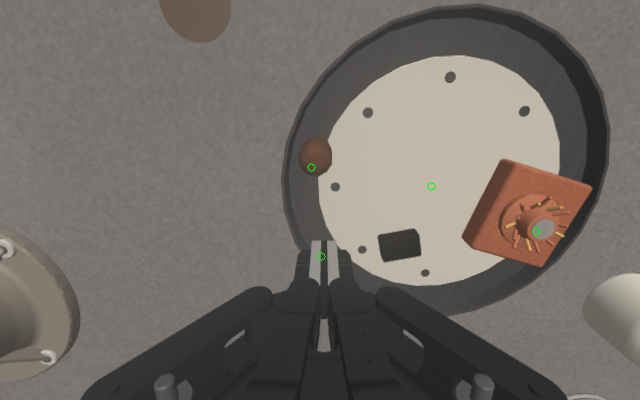

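Wrist view: knob at (316,156), bezel at (543,228), shut fingertips at (324,243); all agree with my positions to a few mm. Now push the knob clockwise.

Call:
apply_moves --pt "0 0 0 0 0 0.033 -1" --pt "0 0 0 0 0 0.033 -1" --pt "0 0 0 0.008 -0.003 0 -1" --pt "0 0 0 0.004 0 0 -1" --pt "0 0 0 0.003 0 0 -1" --pt "0 0 0 0.004 0 0 -1" --pt "0 0 0 0.004 0.003 0 -1" --pt "0 0 0 0.005 0.003 0 -1"

```text
clock: 5.3
tcp_pos: [0.4139, 0.1696, 0.0767]
orientation: [2.221, 2.22, 0.003]
contact_force: [-1.1, 0.5, -0.7]
grip_width: 0.0001
gripper_force: 0.0
```

Call:
apply_moves --pt "0 0 0 0.006 0.003 0 -1" --pt "0 0 0 0.008 0.003 0 -1" --pt "0 0 0 0.009 0.003 0 -1" --pt "0 0 0 0.0095 0.003 0 -1" --pt "0 0 0 0 0 0 -1" --pt "0 0 0 0 0 -0.035 -1" --pt "0 0 0 0 0 -0.04 -1" --pt "0 0 0 0 0 -0.04 -1"

```text
clock: 5.97
tcp_pos: [0.4234, 0.2017, 0.1908]
orientation: [-2.218, -2.222, 0.004]
contact_force: [1.7, -0.9, 0.0]
grip_width: 0.0
gripper_force: 0.0
```

```bash
cat > spin.py <<'E'
from geo import *
C=np.array([.5018,.1547])
def bez(img):
    # bright grey disc of the bezel is small; use the brick's colour blob and its angle at z=.073
    h=cv2.cvtColor(img,cv2.COLOR_BGR2HSV); m=((h[...,0]<14)&(h[...,1]>110)&(h[...,2]>90)).astype(np.uint8)
    m[:160]=0;m[275:]=0;m[:,:225]=0;m[:,328:]=0
    n,l,s,c=cv2.connectedComponentsWithStats(m); 
    if n<2: return None
    k=1+np.argmax(s[1:,4]); H=cv2.convexHull(np.argwhere(l==k)[:,::-1].astype(np.int32)); M=cv2.moments(H)
    p=atz("top",(M["m10"]/M["m00"],M["m01"]/M["m00"]),.071)[:2]-C
    return np.degrees(np.arctan2(p[1],p[0])),np.hypot(*p),s[k,4]
if __name__=="__main__":
    import sys
    L=[]
    for i in range(int(sys.argv[1])):
        t=telemetry.get_obs()["clock"]; f=grab_frame("top"); b=bez(f); L.append((t,*b)) if b else 0
    cv2.imwrite(f"pics/top_{t:.2f}.png",f)
    L=np.array(L); a=np.unwrap(np.radians(L[:,1])); 
    print(L[[0,-1]]); 
    if len(L)>2: p=np.polyfit(L[:,0]-L[-1,0],a,1); print("omega",p[0],"angle now deg",np.degrees(p[1]),"rms deg",np.degrees(np.std(a-np.polyval(p,L[:,0]-L[-1,0]))))
E
python3 spin.py 10; python3 -c "
from geo import *;o=telemetry.get_obs();print(o['tcp_pos'],o['contact_force'],o['joints'])
from spin import bez;print(bez(cv2.imread('pics/top0.png')))"
```

```text
[[   5.9667  -72.6249    0.0728  575.    ]
 [   6.4167 -113.2946    0.0722  584.    ]]
omega -1.57837643627748 angle now deg -113.26563131797602 rms deg 0.15127157135178895
[0.424  0.2012 0.1891] [-0.4747  0.5968  0.0078] [ 0.0363  0.2621 -0.6987  2.0373  0.2108  0.9149 -0.7749]
(np.float64(-17.32218448184162), np.float64(0.07340738256632949), np.int32(585))
```

Call:
apply_moves --pt "0 0 0 -0.0376 0.007 -0.015 1" --pt "0 0 0 -0.0376 0.007 -0.015 1" --pt "0 0 0 -0.0376 0.007 -0.015 1" --pt "0 0 0 -0.0376 0.007 0 1" --pt "0 0 0 -0.0376 0.007 0 1" --pt "0 0 0 -0.0376 0.007 0 1" --pt "0 0 0 -0.0376 0.007 0 1" --pt "0 0 0 -0.0376 0.007 0 1"

```text
clock: 7.13
tcp_pos: [0.4805, -0.1012, 0.2347]
orientation: [-2.22, -2.221, 0.001]
contact_force: [1.0, 0.4, -1.0]
grip_width: 0.0856
gripper_force: 0.0
```

Call:
apply_moves --pt "0 0 0 -0.0376 0.007 0 1" --pt "0 0 0 -0.0376 0.007 0 1" --pt "0 0 0 -0.0376 0.007 0 1" --pt "0 0 0 0 0 0 1" --pt "0 0 0 0 0 0 1" --pt "0 0 0 0 0 0 1" --pt "0 0 0 0 0 0 1" --pt "0 0 0 0 0 0 1"

```text
clock: 7.8
tcp_pos: [0.5019, -0.2104, 0.2352]
orientation: [-2.218, -2.224, -0.0]
contact_force: [-0.4, -0.8, 0.0]
grip_width: 0.0853
gripper_force: 0.0
```

Run:
```python
from geo import *
o=telemetry.get_obs();print(o["clock"],o["tcp_pos"],o["joints"],o["grip_width"],R.from_rotvec(o["orientation"]).as_matrix())
f=grab_frame("wrist"); W=T("wrist")
for P in ([.5005,-.213,.18],[.5005,-.213,.094],o["tcp_pos"]):
    u=proj("wrist",P,W)[0]; print(u); cv2.circle(f,tuple(int(v) for v in u),4,(0,255,0),1)
cv2.imwrite("pics/w2.png",f)
```

```text
7.8 [ 0.5019 -0.2104  0.2352] [ 0.6402  0.2917 -0.4313  1.8415  0.1396  1.0384  0.1567] 0.08525252447952829 [[-0.0029  1.     -0.0003]
 [ 1.      0.0029  0.0004]
 [ 0.0004 -0.0003 -1.    ]]
[321.4711 220.7264]
[322.0839 186.8646]
[323.2231 256.3003]
```

View pics/w2.png

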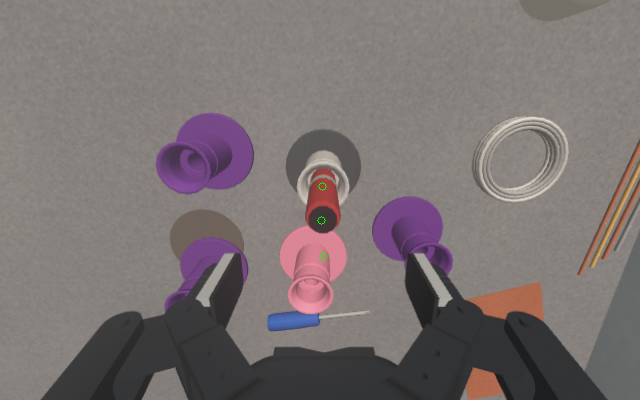

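The cap at (322,220) is just where predicted, in the aluminium holder with the grey foot; no look-alike. Descend and grip.

Call:
apply_moves --pt "0 0 0 -0.0025 -0.001 0.03 1" --pt "0 0 0 0 0 0.03 1" --pt "0 0 0 0 0 0.03 1" --pt "0 0 0 0 0 0.028 1" --pt "0 0 0 0 0 0 1" --pt "0 0 0 0 0 0 -1" --pt "0 0 0 0 0 0 -1" --pt "0 0 0 0 0 0 -1" --grip_force 50

```text
clock: 8.52
tcp_pos: [0.5024, -0.2147, 0.1194]
orientation: [2.218, 2.22, 0.002]
contact_force: [-0.4, -0.6, -0.1]
grip_width: 0.0516
gripper_force: 0.0
```

Call:
apply_moves --pt "0 0 0 0 0 0 -1" --pt "0 0 0 0 0 0 -1" --pt "0 0 0 0 0 0 -1" --pt "0 0 0 0 0 0 -1" --pt "0 0 0 0 0 0 -1" --pt "0 0 0 0 0 0 -1" --pt "0 0 0 0 0 0 -1" --pt "0 0 0 0 0 0 -1"

```text
clock: 9.18
tcp_pos: [0.5015, -0.215, 0.1189]
orientation: [2.22, 2.22, 0.001]
contact_force: [-2.0, -0.2, 6.4]
grip_width: 0.0267
gripper_force: 48.6
```

```bash
python3 spin.py 5; python3 -c "
from geo import *;o=telemetry.get_obs();print(o)"
```

```text
[[  9.1833   4.5379   0.0738 595.    ]
 [  9.3833 -12.0547   0.0733 597.    ]]
omega -1.4617370377395245 angle now deg -12.054468841355733 rms deg 0.12895116705195606
{'clock': 9.4333, 'joints': array([ 0.608 ,  0.4335, -0.3967,  1.9468,  0.2286,  0.8025,  0.0848]), 'qvel': array([ 0.0011, -0.0014,  0.0002,  0.0011,  0.0002,  0.0009, -0.0002]), 'tau': array([ -0.2078, -46.1382,  -3.4517, -21.1067,   0.0742,  -0.6659,
        -0.0048]), 'tcp_pos': array([ 0.5015, -0.215 ,  0.1189]), 'orientation': array([2.2199, 2.2201, 0.0007]), 'contact_force': array([-2.7202,  0.0113,  6.0338]), 'moment': array([0.0745, 0.4641, 0.0207]), 'gripper_force': 48.61320197582245, 'grip_width': 0.02701989936865798}
```

Call:
apply_moves --pt "0 0 0 0 0 -0.015 -1" --pt "0 0 0 0 0 -0.03 -1" --pt "0 0 0 0 0 -0.04 -1" --pt "0 0 0 0 0 -0.04 -1" --pt "0 0 0 0.02 0 0 -1" --pt "0 0 0 0.04 0 0 -1" --pt "0 0 0 0.04 0 0 -1" --pt "0 0 0 0.03 0 0 -1"

```text
clock: 10.1
tcp_pos: [0.5004, -0.0815, 0.2431]
orientation: [2.219, 2.223, 0.002]
contact_force: [1.1, 1.5, -2.1]
grip_width: 0.0269
gripper_force: 49.9
```

Run:
```python
from geo import *
o=telemetry.get_obs();t=o["tcp_pos"];print(o["clock"],t,o["orientation"],o["grip_width"],o["gripper_force"],o["contact_force"],o["moment"])
S=[grab_frame("scene"),grab_frame("top")]
out=[]
for n,f in zip(("scene","top"),S):
    cv2.imwrite(f"pics/{n}_h.png",f)
    P=np.array([t+[0,0,-.107],t+[0,0,-.057],t+[0,0,.055]]); u=proj(n,P); print(n,u)
    c=u.mean(0).astype(int); s=45; g=f[c[1]-s:c[1]+s,c[0]-s:c[0]+s]; g=cv2.resize(g,(398,398),interpolation=cv2.INTER_CUBIC)
    for v in (u-(c-s)+.5)*398/90: cv2.circle(g,tuple(int(q) for q in v),3,(0,255,0),1)
    print(c-s); out.append(g)
cv2.imwrite("pics/hover.png",np.hstack(out))
```

```text
10.1 [ 0.5004 -0.0815  0.2431] [2.2194 2.2229 0.0016] 0.026900289678888203 49.893288016319275 [ 1.0638  1.4913 -2.1029] [ 0.0468 -0.0757 -0.008 ]
scene [[321.4115 168.1078]
 [321.0575 154.4681]
 [320.2013 121.5155]]
[275 103]
top [[362.4974 216.2778]
 [364.1417 214.906 ]
 [368.3799 211.3701]]
[320 169]
```

View pics/hover.png

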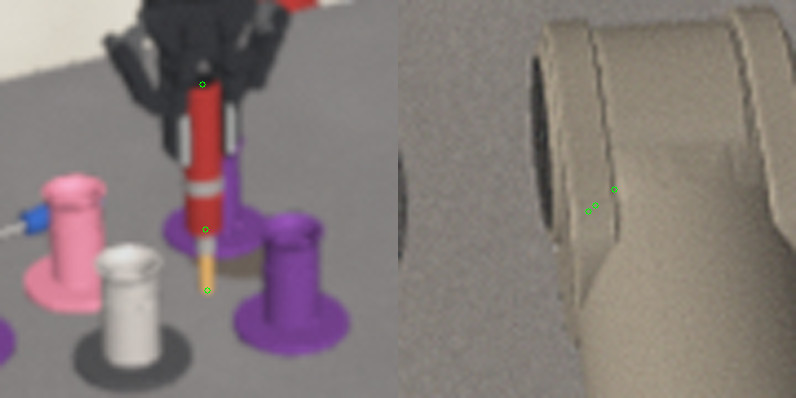

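```bash
cat > fit.py <<'E'
from geo import *
from scipy.optimize import least_squares
import glob,re,pickle,sys
def bezpx(f):
    h=cv2.cvtColor(f,cv2.COLOR_BGR2HSV); m=((h[...,0]<14)&(h[...,1]>110)&(h[...,2]>90)).astype(np.uint8)
    m[:160]=0;m[275:]=0;m[:,:225]=0;m[:,328:]=0
    n,l,s,c=cv2.connectedComponentsWithStats(m); k=1+np.argmax(s[1:,4]); H=cv2.convexHull(np.argwhere(l==k)[:,::-1].astype(np.int32))
    M=np.zeros(m.shape,np.uint8); cv2.fillConvexPoly(M,H,1); M=cv2.erode(M,np.ones((7,7)))
    w=M*np.clip(110-h[...,1].astype(float),0,None)*(h[...,2]>90); n,l,s,c=cv2.connectedComponentsWithStats((w>0).astype(np.uint8)); k=1+np.argmax(s[1:,4])
    w=w*(l==k); y,x=np.mgrid[:400,:640]; return (w*x).sum()/w.sum(),(w*y).sum()/w.sum(),s[k,4]
def model(p,t):  # angle: decay with k, speed-dependent + constant
    A=p[0]; w0=p[1]; a=.0222*p[2]; b=.00635*p[2]; s=t-10
    e=np.exp(-a*s); return A-((w0+b/a)*(1-e)/a-b/a*s), (w0+b/a)*e-b/a
if __name__=="__main__":
    try: D=pickle.load(open("D.pkl","rb"))
    except Exception:
        D=[]
        for g in ("6.42","9.38"): D.append((float(g),*bezpx(cv2.imread(f"pics/top_{g}.png"))))
        D[0]=(6.4167,)+D[0][1:]; D[1]=(9.3833,)+D[1][1:]
    O=[]
    for i in range(int(sys.argv[1])):
        o=telemetry.get_obs(); O.append(o["tcp_pos"]); D.append((o["clock"],*bezpx(grab_frame("top"))))
    pickle.dump(D,open("D.pkl","wb"))
    X=np.array([atz("top",d[1:3],.091)[:2] for d in D]); t=np.array([d[0] for d in D])
    def res(p):
        a,_=model(p[:3],t); return np.r_[(X-p[3:5]-p[5]*np.c_[np.cos(a),np.sin(a)]).ravel()*1e3,(p[2]-1)*.5]
    best=min((least_squares(res,[A,1.42,1,.502,.155,.069],loss="soft_l1") for A in np.arange(-3,3.2,.5)),key=lambda q:q.cost)
    p=best.x; pickle.dump(p,open("p.pkl","wb")); print("p",p,"rms mm",np.sqrt(np.mean(best.fun**2)),"areas",[d[3] for d in D][::5])
    print("tcp mean",np.mean(O,0),"sd",np.std(O,0),"clock",telemetry.get_obs()["clock"])
    x0=atz("top",bezpx(cv2.imread("pics/top0.png"))[:2],.091); print("start bezel",x0, np.degrees(np.arctan2(*(x0[:2]-p[3:5])[::-1])))
E
python3 fit.py 24
```

```text
p [ 2.0264  1.4516  0.7901  0.5031  0.1545 -0.0684] rms mm 0.1088525580087481 areas [np.int32(33), np.int32(33), np.int32(34), np.int32(36), np.int32(35), np.int32(35)]
tcp mean [ 0.5008 -0.0846  0.2424] sd [0.0001 0.0016 0.0002] clock 11.4
start bezel [0.5686 0.1343 0.091 ] -17.196949978064062
```

```bash
cat > gen.py <<'E'
from fit import *
# gen: x y z t0 napproach nrows dx dy zt
p=pickle.load(open("p.pkl","rb")); a=[float(v) for v in sys.argv[1:]]
pos=np.array(a[:3]); t0=a[3]; na=int(a[4]); nr=int(a[5]); off=np.array(a[6:8]); zt=a[8]
def bz(t): q,_=model(p[:3],t); return p[3:5]+p[5]*np.array([np.cos(q),np.sin(q)])+off
cmd=pos.copy(); tgt=np.r_[bz(t0+na/12),pos[2]]
out=[]
for i in range(1,nr+1):
    if i<=na: g=pos+(tgt-pos)*i/na
    else: g=np.r_[bz(t0+i/12),max(zt,cmd[2]-.01) if i>na else cmd[2]]
    d=np.round(g-cmd,4); cmd=cmd+d; out.append([0,0,0,float(d[1]),float(d[0]),float(round(-d[2],4))])
for k in range(0,nr,8): print(",".join(f"[0,0,0,{o[3]:g},{o[4]:g},{o[5]+0:g},-1]" for o in out[k:k+8]))
print("max step",max(np.linalg.norm(o[3:]) for o in out),"end cmd",cmd,"omega end",model(p[:3],t0+nr/12)[1])
E
python3 gen.py .5005 -.085 .2424 11.4 12 24 0 0 .223
```

```text
[0,0,0,0.0255,-0.0009,0,-1],[0,0,0,0.0256,-0.0009,0,-1],[0,0,0,0.0255,-0.0009,0,-1],[0,0,0,0.0256,-0.001,0,-1],[0,0,0,0.0255,-0.0009,0,-1],[0,0,0,0.0256,-0.0009,0,-1],[0,0,0,0.0255,-0.0009,0,-1],[0,0,0,0.0256,-0.0009,0,-1]
[0,0,0,0.0255,-0.0009,0,-1],[0,0,0,0.0256,-0.0009,0,-1],[0,0,0,0.0255,-0.0009,0,-1],[0,0,0,0.0256,-0.001,0,-1],[0,0,0,0.0011,0.0078,0.01,-1],[0,0,0,0.0002,0.0079,0.0094,-1],[0,0,0,-0.0007,0.0077,0,-1],[0,0,0,-0.0015,0.0077,0,-1]
[0,0,0,-0.0025,0.0074,0,-1],[0,0,0,-0.0032,0.0071,0,-1],[0,0,0,-0.004,0.0066,0,-1],[0,0,0,-0.0048,0.0062,0,-1],[0,0,0,-0.0054,0.0055,0,-1],[0,0,0,-0.0059,0.0049,0,-1],[0,0,0,-0.0065,0.0042,0,-1],[0,0,0,-0.0069,0.0035,0,-1]
max step 0.02561952380509833 end cmd [0.566  0.1815 0.223 ] omega end 1.350998894581841
```

Call:
apply_moves --pt "0 0 0 0.0255 -0.0009 0 -1" --pt "0 0 0 0.0256 -0.0009 0 -1" --pt "0 0 0 0.0255 -0.0009 0 -1" --pt "0 0 0 0.0256 -0.001 0 -1" --pt "0 0 0 0.0255 -0.0009 0 -1" --pt "0 0 0 0.0256 -0.0009 0 -1" --pt "0 0 0 0.0255 -0.0009 0 -1" --pt "0 0 0 0.0256 -0.0009 0 -1"

```text
clock: 12.07
tcp_pos: [0.4933, 0.121, 0.2424]
orientation: [2.221, 2.221, 0.0]
contact_force: [0.1, -0.7, -1.4]
grip_width: 0.027
gripper_force: 49.9
```

Call:
apply_moves --pt "0 0 0 0.0255 -0.0009 0 -1" --pt "0 0 0 0.0256 -0.0009 0 -1" --pt "0 0 0 0.0255 -0.0009 0 -1" --pt "0 0 0 0.0256 -0.001 0 -1" --pt "0 0 0 0.0011 0.0078 0.01 -1" --pt "0 0 0 0.0002 0.0079 0.0094 -1" --pt "0 0 0 -0.0007 0.0077 0 -1" --pt "0 0 0 -0.0015 0.0077 0 -1"

```text
clock: 12.73
tcp_pos: [0.5215, 0.2194, 0.2219]
orientation: [-2.223, -2.22, 0.004]
contact_force: [0.6, -0.5, -1.8]
grip_width: 0.0272
gripper_force: 49.8
```

Call:
apply_moves --pt "0 0 0 -0.0025 0.0074 0 -1" --pt "0 0 0 -0.0032 0.0071 0 -1" --pt "0 0 0 -0.004 0.0066 0 -1" --pt "0 0 0 -0.0048 0.0062 0 -1" --pt "0 0 0 -0.0054 0.0055 0 -1" --pt "0 0 0 -0.0059 0.0049 0 -1" --pt "0 0 0 -0.0065 0.0042 0 -1" --pt "0 0 0 -0.0069 0.0035 0 -1"

```text
clock: 13.4
tcp_pos: [0.5666, 0.1811, 0.2229]
orientation: [2.221, 2.222, -0.0]
contact_force: [0.8, 0.7, -1.9]
grip_width: 0.0272
gripper_force: 49.8
```

Run:
```python
from fit import *
o=telemetry.get_obs(); f=grab_frame("scene"); o2=telemetry.get_obs(); w=grab_frame("wrist"); 
p=pickle.load(open("p.pkl","rb"))
q,_=model(p[:3],o["clock"]); B=np.r_[p[3:5]+p[5]*np.array([np.cos(q),np.sin(q)]),.091]
t=o["tcp_pos"]; print(o["clock"],t,"bezel",B,o["orientation"],o["grip_width"],o2["tcp_pos"])
rest=[]
for i in range(6): rest.append(telemetry.get_obs()["tcp_pos"]); grab_frame("scene")
print("rest",np.array(rest)[-1],telemetry.get_obs()["clock"])
P=np.array([B,t+[0,0,-.107],t+[0,0,-.057]]); u=proj("scene",P); print(u)
c=u[0].astype(int)-[0,8]; s=25; g=cv2.resize(f[c[1]-s:c[1]+s,c[0]-s:c[0]+s],(500,500),interpolation=cv2.INTER_CUBIC)
cv2.imwrite("pics/trk.png",g); print("crop origin",c-s,"scale 10")
```

```text
13.4 [0.5666 0.1811 0.2229] bezel [0.566  0.1815 0.091 ] [ 2.2212  2.2216 -0.0001] 0.027185761171361383 [0.5675 0.179  0.2227]
rest [0.5658 0.1826 0.223 ] 13.8
[[346.166  230.9051]
 [346.0111 223.8482]
 [346.2833 209.0731]]
crop origin [321 197] scale 10
```

View pics/trk.png

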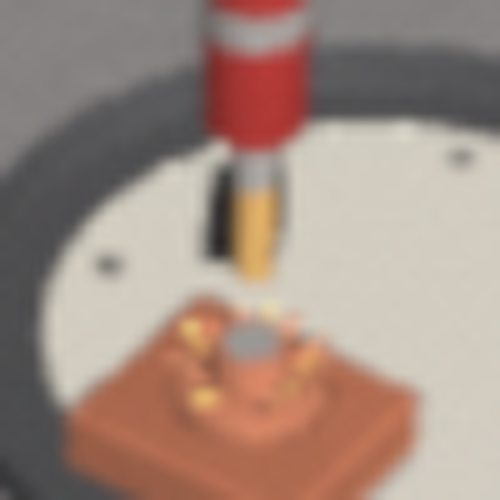

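```bash
cat > fit2.py <<'E'
from fit import *
def bezs(f):
    h=cv2.cvtColor(f,cv2.COLOR_BGR2HSV); m=((h[...,0]<14)&(h[...,0]>3)&(h[...,1]>110)&(h[...,2]>80)).astype(np.uint8)
    m[:200]=0;m[265:]=0;m[:,:315]=0;m[:,410:]=0
    n,l,s,c=cv2.connectedComponentsWithStats(m); k=1+np.argmax(s[1:,4]); H=cv2.convexHull(np.argwhere(l==k)[:,::-1].astype(np.int32))
    M=np.zeros(m.shape,np.uint8); cv2.fillConvexPoly(M,H,1); M=cv2.erode(M,np.ones((3,3)))
    w=M*np.clip(100-h[...,1].astype(float),0,None)*(h[...,2]>90)*(h[...,2]<200); n,l,s,c=cv2.connectedComponentsWithStats((w>0).astype(np.uint8))
    if n<2: return None
    k=1+np.argmax(s[1:,4]); w=w*(l==k); y,x=np.mgrid[:400,:640]; return (w*x).sum()/w.sum(),(w*y).sum()/w.sum(),s[k,4]
D=pickle.load(open("D.pkl","rb"))
try: S=pickle.load(open("S.pkl","rb"))
except Exception: S=[(10.1,*bezs(cv2.imread("pics/scene_h.png")))]
for i in range(int(sys.argv[1])):
    c=telemetry.get_obs()["clock"]; b=bezs(grab_frame("scene")); S.append((c,*b)) if b else 0
pickle.dump(S,open("S.pkl","wb"))
X=np.array([atz("top",d[1:3],.091)[:2] for d in D]); t=np.array([d[0] for d in D])
Y=np.array([atz("scene",d[1:3],.091)[:2] for d in S]); ts=np.array([d[0] for d in S])
def res(p):
    a,_=model(p[:3],t); b,_=model(p[:3],ts)
    return np.r_[(X-p[3:5]-p[5]*np.c_[np.cos(a),np.sin(a)]).ravel()*5e3,(Y-p[6:8]-p[5]*np.c_[np.cos(b),np.sin(b)]).ravel()*2e3]
p0=pickle.load(open("p.pkl","rb"))[:6]; q=least_squares(res,np.r_[p0,.503,.1545],loss="soft_l1")
print(q.x,"top rms",np.sqrt(np.mean(q.fun[:2*len(t)]**2))/5,"scene",np.round(q.fun[2*len(t):].reshape(-1,2)/2,1).tolist(),[s[3] for s in S])
pickle.dump(q.x,open("p.pkl","wb")); 
print("shift of phase at 24s, deg",np.degrees(model(q.x[:3],24)[0]-model(p0[:3],24)[0]),telemetry.get_obs()["clock"],telemetry.get_obs()["tcp_pos"])
E
python3 fit2.py 12
```

```text
[ 2.0253  1.4502  0.8145  0.5032  0.1546 -0.0685  0.5042  0.1521] top rms 0.11115520830532002 scene [[-0.3, 0.1], [-0.4, -0.0], [2.0, 1.3], [-0.3, 0.2], [1.3, 1.4], [-0.2, -0.2], [0.3, -0.1], [-0.2, -0.1], [-0.2, -0.3], [0.2, -0.3], [0.5, 0.4], [-0.1, -0.4], [-0.4, -0.3]] [np.int32(20), np.int32(22), np.int32(14), np.int32(21), np.int32(15), np.int32(22), np.int32(20), np.int32(20), np.int32(20), np.int32(19), np.int32(18), np.int32(19), np.int32(19)]
shift of phase at 24s, deg 5.419342472273351 14.4 [0.5663 0.1819 0.2229]
```

```bash
python3 gen.py .566 .182 .223 14.4 8 96 .001 -.0018 .223
```

```text
[0,0,0,-0.012,-0.0096,0,-1],[0,0,0,-0.012,-0.0096,0,-1],[0,0,0,-0.012,-0.0096,0,-1],[0,0,0,-0.012,-0.0096,0,-1],[0,0,0,-0.012,-0.0095,0,-1],[0,0,0,-0.012,-0.0096,0,-1],[0,0,0,-0.012,-0.0096,0,-1],[0,0,0,-0.012,-0.0096,0,-1]
[0,0,0,0.002,-0.0071,0,-1],[0,0,0,0.0028,-0.0069,0,-1],[0,0,0,0.0034,-0.0065,0,-1],[0,0,0,0.0041,-0.0061,0,-1],[0,0,0,0.0048,-0.0056,0,-1],[0,0,0,0.0053,-0.005,0,-1],[0,0,0,0.0058,-0.0045,0,-1],[0,0,0,0.0063,-0.0038,0,-1]
[0,0,0,0.0066,-0.0031,0,-1],[0,0,0,0.0068,-0.0023,0,-1],[0,0,0,0.0071,-0.0017,0,-1],[0,0,0,0.0072,-0.0008,0,-1],[0,0,0,0.0072,-0.0001,0,-1],[0,0,0,0.0072,0.0006,0,-1],[0,0,0,0.0071,0.0014,0,-1],[0,0,0,0.0069,0.0021,0,-1]
[0,0,0,0.0066,0.0029,0,-1],[0,0,0,0.0062,0.0035,0,-1],[0,0,0,0.0059,0.0041,0,-1],[0,0,0,0.0053,0.0047,0,-1],[0,0,0,0.0049,0.0053,0,-1],[0,0,0,0.0042,0.0057,0,-1],[0,0,0,0.0037,0.0061,0,-1],[0,0,0,0.003,0.0064,0,-1]
[0,0,0,0.0023,0.0067,0,-1],[0,0,0,0.0016,0.0069,0,-1],[0,0,0,0.0008,0.007,0,-1],[0,0,0,0.0002,0.007,0,-1],[0,0,0,-0.0006,0.007,0,-1],[0,0,0,-0.0013,0.0069,0,-1],[0,0,0,-0.0019,0.0067,0,-1],[0,0,0,-0.0027,0.0065,0,-1]
[
[... 951 characters left out ...]
0.0054,0,-1],[0,0,0,0.0043,-0.005,0,-1],[0,0,0,0.0046,-0.0046,0,-1],[0,0,0,0.0051,-0.004,0,-1],[0,0,0,0.0055,-0.0036,0,-1],[0,0,0,0.0057,-0.003,0,-1],[0,0,0,0.006,-0.0025,0,-1]
[0,0,0,0.0062,-0.0019,0,-1],[0,0,0,0.0063,-0.0013,0,-1],[0,0,0,0.0064,-0.0007,0,-1],[0,0,0,0.0065,-0.0001,0,-1],[0,0,0,0.0064,0.0006,0,-1],[0,0,0,0.0063,0.0011,0,-1],[0,0,0,0.0061,0.0017,0,-1],[0,0,0,0.006,0.0022,0,-1]
[0,0,0,0.0057,0.0028,0,-1],[0,0,0,0.0055,0.0033,0,-1],[0,0,0,0.0051,0.0038,0,-1],[0,0,0,0.0047,0.0043,0,-1],[0,0,0,0.0043,0.0046,0,-1],[0,0,0,0.0038,0.005,0,-1],[0,0,0,0.0033,0.0054,0,-1],[0,0,0,0.0029,0.0056,0,-1]
max step 0.015367498169838836 end cmd [0.4761 0.2153 0.223 ] omega end 1.1014580159463865
```

Call:
apply_moves --pt "0 0 0 -0.012 -0.0096 0 -1" --pt "0 0 0 -0.012 -0.0096 0 -1" --pt "0 0 0 -0.012 -0.0096 0 -1" --pt "0 0 0 -0.012 -0.0096 0 -1" --pt "0 0 0 -0.012 -0.0095 0 -1" --pt "0 0 0 -0.012 -0.0096 0 -1" --pt "0 0 0 -0.012 -0.0096 0 -1" --pt "0 0 0 -0.012 -0.0096 0 -1"

```text
clock: 15.07
tcp_pos: [0.4891, 0.0854, 0.223]
orientation: [2.221, 2.222, 0.0]
contact_force: [0.5, -0.4, -1.4]
grip_width: 0.0265
gripper_force: 49.8
```

Call:
apply_moves --pt "0 0 0 0.002 -0.0071 0 -1" --pt "0 0 0 0.0028 -0.0069 0 -1" --pt "0 0 0 0.0034 -0.0065 0 -1" --pt "0 0 0 0.0041 -0.0061 0 -1" --pt "0 0 0 0.0048 -0.0056 0 -1" --pt "0 0 0 0.0053 -0.005 0 -1" --pt "0 0 0 0.0058 -0.0045 0 -1" --pt "0 0 0 0.0063 -0.0038 0 -1"

```text
clock: 15.73
tcp_pos: [0.4436, 0.1213, 0.2229]
orientation: [2.22, 2.222, 0.0]
contact_force: [-0.5, -0.2, -2.0]
grip_width: 0.0269
gripper_force: 49.8
```

Call:
apply_moves --pt "0 0 0 0.0066 -0.0031 0 -1" --pt "0 0 0 0.0068 -0.0023 0 -1" --pt "0 0 0 0.0071 -0.0017 0 -1" --pt "0 0 0 0.0072 -0.0008 0 -1" --pt "0 0 0 0.0072 -0.0001 0 -1" --pt "0 0 0 0.0072 0.0006 0 -1" --pt "0 0 0 0.0071 0.0014 0 -1" --pt "0 0 0 0.0069 0.0021 0 -1"

```text
clock: 16.4
tcp_pos: [0.4403, 0.1773, 0.2229]
orientation: [-2.221, -2.222, -0.0]
contact_force: [-0.3, -0.0, -2.2]
grip_width: 0.0268
gripper_force: 49.8
```

Call:
apply_moves --pt "0 0 0 0.0066 0.0029 0 -1" --pt "0 0 0 0.0062 0.0035 0 -1" --pt "0 0 0 0.0059 0.0041 0 -1" --pt "0 0 0 0.0053 0.0047 0 -1" --pt "0 0 0 0.0049 0.0053 0 -1" --pt "0 0 0 0.0042 0.0057 0 -1" --pt "0 0 0 0.0037 0.0061 0 -1" --pt "0 0 0 0.003 0.0064 0 -1"

```text
clock: 17.07
tcp_pos: [0.4795, 0.2167, 0.2228]
orientation: [-2.221, -2.222, 0.0]
contact_force: [-0.4, -0.6, -2.7]
grip_width: 0.027
gripper_force: 49.8
```

Call:
apply_moves --pt "0 0 0 0.0023 0.0067 0 -1" --pt "0 0 0 0.0016 0.0069 0 -1" --pt "0 0 0 0.0008 0.007 0 -1" --pt "0 0 0 0.0002 0.007 0 -1" --pt "0 0 0 -0.0006 0.007 0 -1" --pt "0 0 0 -0.0013 0.0069 0 -1" --pt "0 0 0 -0.0019 0.0067 0 -1" --pt "0 0 0 -0.0027 0.0065 0 -1"

```text
clock: 17.73
tcp_pos: [0.5342, 0.2144, 0.2229]
orientation: [2.221, 2.222, -0.0]
contact_force: [1.3, -0.0, -2.3]
grip_width: 0.0268
gripper_force: 49.8
```

Run:
```python
from fit import *
p=pickle.load(open("p.pkl","rb"))
for t in 14.4+np.arange(1,13)*8/12: q,_=model(p[:3],t); print(round(t,2),p[3:5]+p[5]*np.array([np.cos(q),np.sin(q)])+[.001,-.0018])
o=telemetry.get_obs(); print(o["clock"],o["tcp_pos"],o["orientation"])
```

```text
15.07 [0.4893 0.086 ]
15.73 [0.4438 0.1205]
16.4 [0.4399 0.1766]
17.07 [0.4786 0.2164]
17.73 [0.5333 0.2148]
18.4 [0.5691 0.1745]
19.07 [0.565  0.1215]
19.73 [0.525  0.0876]
20.4 [0.4735 0.0916]
21.07 [0.4397 0.1298]
21.73 [0.4413 0.18  ]
22.4 [0.4761 0.2153]
17.7333 [0.5342 0.2144 0.2229] [ 2.2212  2.2217 -0.0001]
```

Tracking within 1 mm; continue unchanged.

Call:
apply_moves --pt "0 0 0 -0.0033 0.0061 0 -1" --pt "0 0 0 -0.0038 0.0058 0 -1" --pt "0 0 0 -0.0045 0.0053 0 -1" --pt "0 0 0 -0.0049 0.0049 0 -1" --pt "0 0 0 -0.0054 0.0043 0 -1" --pt "0 0 0 -0.0058 0.0038 0 -1" --pt "0 0 0 -0.0062 0.0031 0 -1" --pt "0 0 0 -0.0064 0.0025 0 -1"

```text
clock: 18.4
tcp_pos: [0.5696, 0.1737, 0.2229]
orientation: [2.221, 2.222, -0.0]
contact_force: [-0.1, 1.0, -2.3]
grip_width: 0.0268
gripper_force: 49.8
```

Call:
apply_moves --pt "0 0 0 -0.0066 0.0019 0 -1" --pt "0 0 0 -0.0068 0.0011 0 -1" --pt "0 0 0 -0.0068 0.0005 0 -1" --pt "0 0 0 -0.0068 -0.0002 0 -1" --pt "0 0 0 -0.0068 -0.0008 0 -1" --pt "0 0 0 -0.0066 -0.0016 0 -1" --pt "0 0 0 -0.0064 -0.0022 0 -1" --pt "0 0 0 -0.0062 -0.0028 0 -1"

```text
clock: 19.07
tcp_pos: [0.565, 0.1207, 0.2229]
orientation: [2.221, 2.222, -0.0]
contact_force: [0.8, -0.4, -1.7]
grip_width: 0.0269
gripper_force: 49.8
```

Call:
apply_moves --pt "0 0 0 -0.0059 -0.0033 0 -1" --pt "0 0 0 -0.0054 -0.004 0 -1" --pt "0 0 0 -0.0051 -0.0045 0 -1" --pt "0 0 0 -0.0046 -0.0049 0 -1" --pt "0 0 0 -0.0041 -0.0053 0 -1" --pt "0 0 0 -0.0035 -0.0057 0 -1" --pt "0 0 0 -0.0029 -0.006 0 -1" --pt "0 0 0 -0.0024 -0.0063 0 -1"

```text
clock: 19.73
tcp_pos: [0.5246, 0.0873, 0.2229]
orientation: [2.221, 2.222, 0.0]
contact_force: [0.7, -0.6, -3.0]
grip_width: 0.0268
gripper_force: 49.8
```

Call:
apply_moves --pt "0 0 0 -0.0017 -0.0064 0 -1" --pt "0 0 0 -0.0011 -0.0066 0 -1" --pt "0 0 0 -0.0004 -0.0066 0 -1" --pt "0 0 0 0.0002 -0.0066 0 -1" --pt "0 0 0 0.0008 -0.0066 0 -1" --pt "0 0 0 0.0015 -0.0065 0 -1" --pt "0 0 0 0.0021 -0.0062 0 -1" --pt "0 0 0 0.0026 -0.006 0 -1"

```text
clock: 20.4
tcp_pos: [0.4731, 0.0918, 0.2229]
orientation: [2.221, 2.222, 0.0]
contact_force: [-0.3, 0.9, -2.9]
grip_width: 0.0268
gripper_force: 49.8
```

Call:
apply_moves --pt "0 0 0 0.0033 -0.0057 0 -1" --pt "0 0 0 0.0037 -0.0054 0 -1" --pt "0 0 0 0.0043 -0.005 0 -1" --pt "0 0 0 0.0046 -0.0046 0 -1" --pt "0 0 0 0.0051 -0.004 0 -1" --pt "0 0 0 0.0055 -0.0036 0 -1" --pt "0 0 0 0.0057 -0.003 0 -1" --pt "0 0 0 0.006 -0.0025 0 -1"

```text
clock: 21.07
tcp_pos: [0.4397, 0.1304, 0.2229]
orientation: [2.221, 2.222, 0.0]
contact_force: [-0.1, 1.3, -1.3]
grip_width: 0.0266
gripper_force: 49.8
```

Call:
apply_moves --pt "0 0 0 0.0062 -0.0019 0 -1" --pt "0 0 0 0.0063 -0.0013 0 -1" --pt "0 0 0 0.0064 -0.0007 0 -1" --pt "0 0 0 0.0065 -0.0001 0 -1" --pt "0 0 0 0.0064 0.0006 0 -1" --pt "0 0 0 0.0063 0.0011 0 -1" --pt "0 0 0 0.0061 0.0017 0 -1" --pt "0 0 0 0.006 0.0022 0 -1"

```text
clock: 21.73
tcp_pos: [0.4418, 0.1805, 0.2229]
orientation: [-2.221, -2.222, -0.0]
contact_force: [0.0, 0.4, -2.0]
grip_width: 0.0267
gripper_force: 49.8
```

Call:
apply_moves --pt "0 0 0 0.0057 0.0028 0 -1" --pt "0 0 0 0.0055 0.0033 0 -1" --pt "0 0 0 0.0051 0.0038 0 -1" --pt "0 0 0 0.0047 0.0043 0 -1" --pt "0 0 0 0.0043 0.0046 0 -1" --pt "0 0 0 0.0038 0.005 0 -1" --pt "0 0 0 0.0033 0.0054 0 -1" --pt "0 0 0 0.0029 0.0056 0 -1"

```text
clock: 22.4
tcp_pos: [0.477, 0.2155, 0.2229]
orientation: [-2.221, -2.222, 0.0]
contact_force: [-0.4, 0.7, -2.7]
grip_width: 0.0268
gripper_force: 49.8
```

Run:
```python
from fit import *
o=telemetry.get_obs(); f=grab_frame("scene")
p=pickle.load(open("p.pkl","rb"))
q,_=model(p[:3],o["clock"]); B=np.r_[p[3:5]+p[5]*np.array([np.cos(q),np.sin(q)])+[.001,-.0018],.091]
t=o["tcp_pos"]; print(o["clock"],t,"bezel",B)
u=proj("scene",np.array([B,t+[0,0,-.107]])); print(u)
c=u[0].astype(int)-[0,8]; s=25; g=cv2.resize(f[c[1]-s:c[1]+s,c[0]-s:c[0]+s],(500,500),interpolation=cv2.INTER_CUBIC)
for v in u: cv2.circle(g,tuple(int(k) for k in (v-(c-s)+.5)*10),4,(0,255,0),1)
cv2.imwrite("pics/trk2.png",g); print("crop origin",c-s)
```

```text
22.4 [0.477  0.2155 0.2229] bezel [0.4761 0.2153 0.091 ]
[[380.2738 227.3034]
 [380.6463 220.4145]]
crop origin [355 194]
```

View pics/trk2.png

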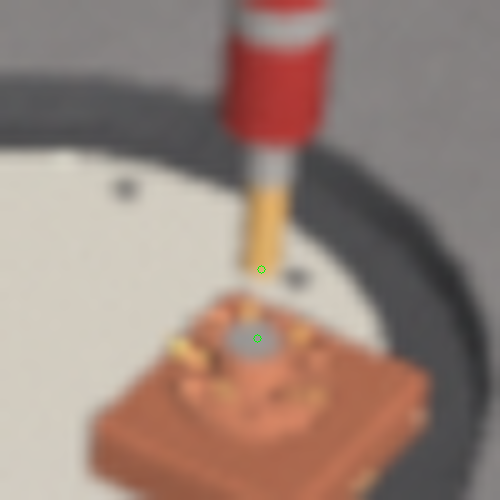

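Call:
apply_moves --pt "0 0 0 0 0 -0.0125 -1" --pt "0 0 0 0 0 -0.0125 -1" --pt "0 0 0 -0.0358 0.0021 0 -1" --pt "0 0 0 -0.0358 0.0021 0 -1" --pt "0 0 0 -0.0358 0.0021 0 -1" --pt "0 0 0 -0.0358 0.0021 0 -1" --pt "0 0 0 -0.0358 0.0021 0 -1" --pt "0 0 0 -0.0358 0.0021 0 -1"

```text
clock: 23.12
tcp_pos: [0.489, -0.0013, 0.2497]
orientation: [2.22, 2.22, 0.002]
contact_force: [1.8, 0.1, -2.9]
grip_width: 0.0271
gripper_force: 49.8
```

Call:
apply_moves --pt "0 0 0 -0.0358 0.0021 0 -1" --pt "0 0 0 -0.0358 0.0021 0 -1" --pt "0 0 0 -0.0358 0.0021 0 -1" --pt "0 0 0 -0.0358 0.0021 0 -1" --pt "0 0 0 -0.0358 0.0021 0 -1" --pt "0 0 0 -0.0358 0.0021 0 -1" --pt "0 0 0 0 0 0 -1" --pt "0 0 0 0 0 0 -1"

```text
clock: 23.78
tcp_pos: [0.5013, -0.2172, 0.2491]
orientation: [2.226, 2.215, 0.0]
contact_force: [0.3, 0.8, -2.1]
grip_width: 0.0268
gripper_force: 49.8
```

Run:
```python
from fit import *
S=[]
for i in range(6): o=telemetry.get_obs(); S.append(o["tcp_pos"]); f=grab_frame("scene")
print(o["clock"],np.array(S)[[0,-1]],o["orientation"],o["grip_width"],o["moment"])
t=S[-1]; u=proj("scene",np.array([t+[0,0,-.107],t+[0,0,-.057],[.5012,-.2148,.094],[.5012,-.2148,.008]])); print(u)
c=u.mean(0).astype(int)+[0,-8]; s=35; g=cv2.resize(f[c[1]-s:c[1]+s,c[0]-s:c[0]+s],(560,560),interpolation=cv2.INTER_CUBIC)
for v in u: cv2.circle(g,tuple(int(k) for k in (v-(c-s)+.5)*8),4,(0,255,0),1)
cv2.imwrite("pics/ret.png",g)
```

```text
24.0333 [[ 0.5013 -0.2172  0.2491]
 [ 0.502  -0.2129  0.2486]] [2.2181 2.224  0.0008] 0.026753301447144457 [0.0091 0.0109 0.0238]
[[302.9888 150.0596]
 [302.2627 136.9846]
 [303.6111 161.7129]
 [304.7501 182.135 ]]
```

View pics/ret.png

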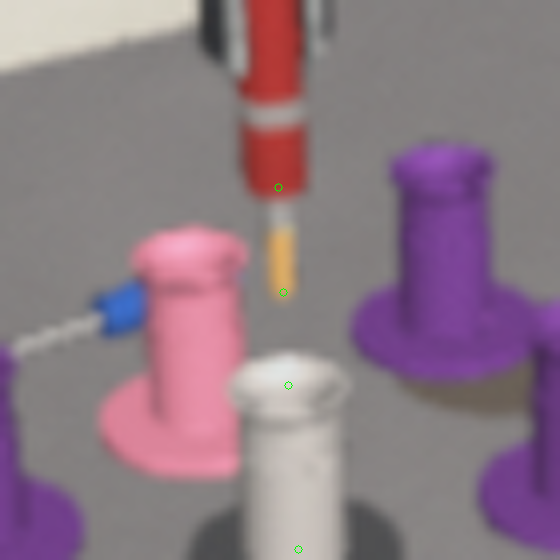

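Call:
apply_moves --pt "0 0 0 -0.0018 -0.0007 0.02 -1" --pt "0 0 0 0 0 0.025 -1" --pt "0 0 0 0 0 0.02 -1" --pt "0 0 0 0 0 0.02 -1" --pt "0 0 0 0 0 0.015 -1" --pt "0 0 0 0 0 0.012 -1" --pt "0 0 0 0 0 0.01 -1" --pt "0 0 0 0 0 0 -1"

```text
clock: 24.75
tcp_pos: [0.5, -0.2155, 0.1243]
orientation: [-2.218, -2.221, 0.002]
contact_force: [-0.3, -0.3, -2.5]
grip_width: 0.027
gripper_force: 49.8
```

```bash
python3 -c "
from geo import *
o=telemetry.get_obs();print(o)"
```

```text
{'clock': 24.75, 'joints': array([ 0.6561,  0.4353, -0.4544,  1.9391,  0.2538,  0.8258,  0.0655]), 'qvel': array([ 0.007 , -0.027 , -0.0063, -0.0258, -0.0143,  0.0356,  0.0156]), 'tau': array([ -0.413 , -50.4949,  -4.7499, -23.6771,   0.1345,  -0.4239,
        -0.117 ]), 'tcp_pos': array([ 0.5   , -0.2155,  0.1243]), 'orientation': array([-2.2184, -2.2207,  0.0016]), 'contact_force': array([-0.2624, -0.2816, -2.4722]), 'moment': array([ 0.0322,  0.0439, -0.0071]), 'gripper_force': 49.8231965303421, 'grip_width': 0.027048980116202544}
```

Call:
apply_moves --pt "0 0 0 0 0 0 -1" --pt "0 0 0 0 0 0.002 -1" --pt "0 0 0 0 0 0.002 -1" --pt "0 0 0 0 0 0.001 -1" --pt "0 0 0 0 0 0 -1" --pt "0 0 0 0 0 0 -1" --pt "0 0 0 0 0 0 -1" --pt "0 0 0 0 0 0 -1"

```text
clock: 25.42
tcp_pos: [0.5011, -0.2162, 0.1211]
orientation: [2.221, 2.221, 0.0]
contact_force: [-0.3, 0.6, -2.1]
grip_width: 0.027
gripper_force: 49.8
```

```bash
python3 -c "
from geo import *
o=telemetry.get_obs();print(o['tcp_pos'],o['contact_force'],o['moment'])"
```

```text
[ 0.5011 -0.2162  0.1211] [-0.2635  0.5589 -2.0835] [ 0.0046  0.0144 -0.0117]
```

Lower 2 mm more onto the seat, then release and lift straight up.

Call:
apply_moves --pt "0 0 0 0.001 0 0.001 -1" --pt "0 0 0 0 0 0.001 -1" --pt "0 0 0 0 0 0 -1" --pt "0 0 0 0 0 0 0" --pt "0 0 0 0 0 0 1" --pt "0 0 0 0 0 0 1" --pt "0 0 0 0 0 0 1" --pt "0 0 0 0 0 0 1"

```text
clock: 26.08
tcp_pos: [0.5011, -0.2152, 0.119]
orientation: [2.221, 2.222, 0.0]
contact_force: [-0.4, 0.5, 0.4]
grip_width: 0.0846
gripper_force: 0.0
```

Call:
apply_moves --pt "0 0 0 0 0 0 1" --pt "0 0 0 0 0 0 1" --pt "0 0 0 0 0 -0.02 1" --pt "0 0 0 0 0 -0.035 1" --pt "0 0 0 0 0 -0.035 1" --pt "0 0 0 0 0 -0.035 1" --pt "0 0 0 -0.03 0 -0.015 1" --pt "0 0 0 -0.03 0 0 1"

```text
clock: 26.75
tcp_pos: [0.504, -0.2748, 0.2643]
orientation: [2.21, 2.221, 0.005]
contact_force: [1.1, -1.0, -0.3]
grip_width: 0.0853
gripper_force: 0.0
```

Call:
apply_moves --pt "0 0 0 -0.035 0 0 1" --pt "0 0 0 -0.035 0 0 1" --pt "0 0 0 -0.035 0 0 1" --pt "0 0 0 0 0 0 1" --pt "0 0 0 0 0 0 1" --pt "0 0 0 0 0 0 1" --pt "0 0 0 0 0 0 1" --pt "0 0 0 0 0 0 1"

```text
clock: 27.42
tcp_pos: [0.5016, -0.3786, 0.2591]
orientation: [-2.218, -2.224, -0.001]
contact_force: [0.5, 0.3, 0.5]
grip_width: 0.0856
gripper_force: 0.0
```

```bash
python3 spin.py 6
python3 - <<'E'
from geo import *
f=grab_frame("scene"); print(telemetry.get_obs()["clock"],telemetry.get_obs()["tcp_pos"])
u=proj("scene",[[.5012,-.2148,.18],[.5012,-.2148,.094]])[:, :]
a=f[115:285,210:430].copy()
a=cv2.resize(a,(770,595),interpolation=cv2.INTER_CUBIC)
for v in u: cv2.circle(a,tuple(int(k) for k in (v-[210,115]+.5)*3.5),3,(0,255,0),1)
cv2.imwrite("pics/end.png",a)
E
```

```text
[[ 27.4167 172.956    0.0717 596.    ]
 [ 27.6667 158.7606   0.0717 606.    ]]
omega -0.9897489617606539 angle now deg 158.7972390793789 rms deg 0.027536341756617802
27.7667 [ 0.501 -0.38   0.259]
```

View pics/end.png

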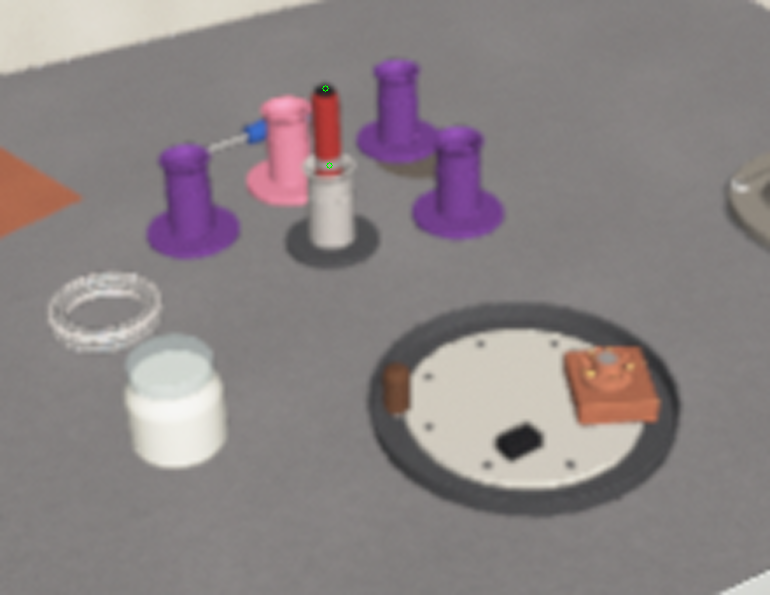

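The torch is upright in its holder (cap at (325,90)), the pan is still turning at 0.99 rad/s, the brooch is in place on its brick, and the other things are where they were.

```bash
python3 -c "
from bench import order;print(order.hand_in())"
```

```text
the job is handed in; nothing more can be done
None
```

The job is handed in: I pushed the pan to 1.58 rad/s, kept the nozzle about 2.5 cm above the bezel and within about 2 mm of it sideways for 7.3 s while the pan coasted, then stood the torch back in its holder and let go, with the other things in the last picture where they were (the parts box was outside it).

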